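# Free the sagging gate bolt of a bottle crib and hold the gate ajar

### The job

First stand the clear reagent bottle that blocks the crib's gate upright in the gap between the squat amber jar and the clear jar, in line with them and midway, and let go of it. Then take the red knob of the gate's bolt: the bolt has sagged and its turned-down nose hangs behind the keeper's bent lip, so raise it clear of the lip and, keeping it raised, draw it fully out, gently, never dragging it hard against the keeper. Swing the gate open to about 30 degrees against its closing spring and finish while still holding it there, leaving the jars and the bottles in the crib where they stand.

Things in the scene. Friction and masses are not known exactly. Their poses are not given: they have to be found in the camera images.
- crib: grey steel tray with wire walls that holds three amber bottles, 300 mm wide (y), 200 mm deep (x), 165 mm high, fixed to the worktop. Origin: centre of its underside. Its front, with the gate, looks along its own -x. In its frame the gate's hinge line is upright at x -103.5, y +135 mm (the left end seen from the front) and the closing post is at y -112 to -150 mm. Open above; the bottles inside reach 155 mm above the worktop
- gate: grey wire gate, 12 mm thick, 243 mm wide, its top edge 165 mm above the worktop; origin on its hinge line at the height of the tray's underside; the gate runs from there along its own -y, its front faces its -x. With the gate shut its axes are those of the crib
- gate_swing (a joint): gate angle, rad: 0 shut, growing as the free (right) end swings out of the crib towards its front; seen from above it turns clockwise; up to 1.5. A hinge spring always shuts it: 0.24 N m at 0, 0.34 N m at 0.5 rad. It cannot open until the bolt's nose has left the keeper (bolt_draw over about 21 mm), and the clear reagent bottle at its starting place stops it short of 30 degrees
- bolt: brass barrel bolt on the front of the gate near its free end: 12 mm round bar along the gate's y, 142 mm above the worktop, axis 17 mm in front of the gate's front face, with an upright stem and red knob and, at its keeper end, a nose turned down. It slides in a guide that hangs loose in its slots, so bar, guide and knob also move straight up and down together. About 0.26 kg with the guide
- bolt_lift (a joint): how far bolt and guide are raised, m: 0 sagged (its own weight takes it there), at most 0.020. The nose passes over the keeper's lip from about 0.011 upward; 0.015 is comfortable. Needs about 3 N
- bolt_draw (a joint): how far the bolt is drawn out of the keeper, m: 0 fully home, 0.045 fully drawn, towards the hinge (the gate's own +y). Below a lift of 11 mm the nose meets the lip at about 0.005. The nose is past the lip and may be lowered from about 0.021. About 1.2 N of friction, stays where it is left
- knob (a point): middle of the red knob's grip: an upright cylinder 17 mm in diameter and 28 mm tall, centre 200 mm above the worktop when sagged, with a 23 mm cap from 12 to 17 mm above this point. It is free all round; the gate's top edge lies 35 mm lower and 18 to 30 mm behind its axis. Moves with the bolt. With bolt and gate shut it lies at x -116.5, y -74, z +200 mm in the crib's frame
- nose (a point): centre of the underside of the bolt's turned-down nose, a 12 mm round pin that reaches 14 mm below the bar
- lip (a point): middle of the top edge of the keeper's bent-up lip, 3.5 mm thick, on the crib's closing post; the nose hangs behind it, on its crib -y side, 11 mm lower than its edge. It lies at x -116.5, y -124, z +133 mm in the crib's frame
- keeper: steel keeper screwed to the crib's closing post: open on top, with a floor, a front wall that holds the nose in and a lip bent up at its mouth. Its origin and axes are the crib's
- gate_hinge (a point): point on the gate's upright hinge line, 142 mm above the worktop
- reagent_bottle: clear glass reagent bottle with white stopper, 48 mm in diameter and 110 mm tall, 0.17 to 0.35 kg; body up to 72 mm, above that neck and stopper 28 mm in diameter, to be gripped there. Origin: centre of its underside. Starts right in front of the gate
- amber_jar: squat amber jar with gold lid, 39 mm in diameter, 64 mm tall; origin: centre of its underside. The line of the two jars is this jar's own y axis (either way)
- clear_jar: clear screw jar with white lid, 48 mm in diameter, 64 mm tall; origin: centre of its underside. Its centre is 180 mm from the amber jar's; which of the two stands nearer the crib varies
- amber_bottle_b: amber bottle, dark stopper, 65 mm in diameter, 148 mm tall, standing in the crib; origin: centre of its underside; to be left alone
- capped_bottle: amber bottle, black cap, 60 mm in diameter, 144 mm tall, standing in the crib; origin: centre of its underside; to be left alone
Mind the look-alikes: they are no part of the job. Of the things like the reagent_bottle, leave any that is pink; of the rest the larger one is meant.

How it is judged:
On the way, in this order (a step that is already met when the one before it is completed fails the run):
1. the reagent bottle stands upright in the gap between the two jars, released (horizontal distance between reagent_bottle and amber_jar between 0.07 and 0.11 m and horizontal distance between reagent_bottle and clear_jar between 0.07 and 0.11 m and x of reagent_bottle in the frame of amber_jar between -0.02 and 0.02 m and height (world z) of reagent_bottle below 0.006 m and angle between reagent_bottle's own z axis and vertical below 0.1 rad and linear speed of reagent_bottle below 0.03 m/s and contact force between the fingers and reagent_bottle below 0.1 N), for 0.2 s.
2. the bolt is raised clear of the keeper's lip before it is drawn (value of joint bolt_lift above 0.0095 m and value of joint bolt_draw below 0.012 m), for 0.05 s.
3. the bolt is drawn out of the keeper (value of joint bolt_draw above 0.028 m), for 0.1 s.
At the end, for the whole second after the job is handed in: Bottle upright on the worktop, released, 70-110 mm from both jars and within 20 mm of their line; bolt drawn over 28 mm; gate still, at 23 to 40 degrees, held there against its spring by the fingers (touching gate, bolt or knob) and by nothing else (all of step 1 and value of joint bolt_draw above 0.028 m and value of joint gate_swing between 0.4 and 0.7 rad and velocity of joint gate_swing between -0.05 and 0.05 rad/s and contact force between the fingers and gate above 0.5 N and contact force between gate and amber_bottle_b below 0.1 N and contact force between gate and capped_bottle below 0.1 N and contact force between gate and reagent_bottle below 0.1 N and contact force between gate and amber_jar below 0.1 N and contact force between gate and clear_jar below 0.1 N); the arm keeps its last pose, push and grip.
It fails at once if the bolt is forced against the keeper (over 40 N) (contact force between bolt and keeper above 40 N).
It fails at once if one of the two jars is shifted by more than 20 mm (distance of any of amber_jar, clear_jar from where it was at the start of the episode above 0.02 m).
It fails at once if a bottle in the crib is shifted by more than 30 mm (distance of any of amber_bottle_b, capped_bottle from where it was at the start of the episode above 0.03 m).
It also fails if it takes over 48 s, if anything falls off the work surface, if the arm or the gripper's body presses on something with over 40 N, if the wrist force passes 120 N, or if a joint passes its speed limit or range.

### The arm

A 6-joint arm with a two-finger parallel gripper is mounted at the origin on a cart in front of the work surface, level with it; the furniture and walls round the work are solid. World frame = base frame: x ahead of the robot, y to its left, z up, the work surface at z = 0. Lengths are in m, angles in rad, forces in N, time in s.
With the tool pointing down it reaches from about 0.425 to 0.95 m from the base axis. Payload 3.5 kg.
Tool frame: the origin (TCP) lies on the mounting face of the last link; the fingertips stand 173 mm ahead of it and the grasp point (between the pads) lies 155 mm ahead of it; z points along the fingers, x is the direction in which the jaws open and shut, and the axes are right-handed (so a half turn about z gives the same grasp; the last joint's range is limited). The gripper opens to 85 mm and grips with 20 to 120 N. Pads are 22 mm wide; open, the fingers measure 114 mm over their backs; the gripper's body (76 mm by 85 mm) begins 54 mm behind the grasp point. The pads swing forward as they close: fully open they stand 13 mm farther back than shut.
Start: joints at [-1.282, 0.286, 1.577, -0, 1.279, -0.15], TCP at [0.287, -0.611, 0.405] pointing down, gripper open.
Joint ranges: [-2.77, 2.77], [-0.9, 2.22], [0.21, 2.48], [-1.53, 4.67], [0.24, 2.81], [-2.84, 2.84]. Speed limits (rad/s): [2.79, 2.79, 3.14, 3.14, 3.14, 3.14].

### API

Orientations are given as a unit quaternion [x, y, z, w].
In Python, from plant import get_state, read_camera, sign_off gives the robot as it stands.
- The arm moves only by the shell command python3 -m jog 'ROWS' [FORCE]. ROWS is JSON, a list of rows, each an object of numbers: "grip": the closure, from 0 (fully open) to 1 (shut); "x", "y", "z": the shift along the tool's x, y, z in mm; "rx", "ry", "rz": the turn, a rotation vector about the tool's x, y, z in degrees. A call has 1 to 8 rows; each row shifts and turns the commanded pose from where the row before left it, along the tool's axes as they then stand; what a row does not reach is not made up. A row lasts 1/12 s, in which the tool goes at most 41.7 mm and 7.16 degrees, less where a joint would pass 70% of its speed; a pose out of reach is approached as far as the arm can. A call with a gripper value outside its range is refused whole. The fingers move at their own pace and stop on an object; FORCE is the grip in N (left out, the last holds). Time passes only in rows, so rows that do not move let the fingers close. It gives the time, the measured TCP pose, the force and the opening at its end, in the units of the state.
- get_state(): the state, without advancing time (a new reading comes with each control period).
- read_camera(name): name is "scene" or "top" or "wrist"; returns a dict with "frame" (384x512x3 uint8, red, green, blue), "intrinsics" (3x3 intrinsics, pixels), "R" (3x3) and "t" (3): a world point X has camera coordinates R X + t. Camera axes: x right, y down, z forward; pixel columns grow to the right and rows downward; lengths in m; the calibration is good to about 2 mm. A picture is of the moment at which its call begins. There is no depth.
- sign_off(): hands the job in, once; it reports no verdict.
The state is a dict: "time": time; "qpos": joint angles; "dq": joint speeds; "joint_efforts": joint torques, N m; "eef_pos": TCP position; "tcp_rot": TCP orientation; "contact_force": force on the tool from outside, world axes, zero at the start; "wrist_torque": the same for the moment, N m; "opening": opening from 0.0 (shut) to 1.0 (fully open).
Only numpy, scipy, OpenCV 4.12 (cv2) and the standard library are available. Lean on these libraries where they do the work, as an engineer would, in place of code of your own. Each camera call takes 0.05 s, during which the arm holds its last target.

## Working session

There is one attempt and no reset: what is moved stays moved. The work goes in short steps, Python scripts to look and compute and a shell command to move; the robot and the scene stay as the last step left them, time stands still between calls to the robot, and variables do not carry over. Pictures are saved under pics/ and viewed, and the job is handed in when it is done.

```bash
ls; mkdir -p pics; python3 - <<'E'
from plant import get_state, read_camera
import cv2,json,numpy as np
s=get_state();print(s)
for n in ["scene","top","wrist"]:
    c=read_camera(n);cv2.imwrite(f"pics/{n}0.png",c["frame"][:,:,::-1])
    print(n,c["intrinsics"],c["R"],c["t"])
    np.savez(f"pics/{n}0.npz",**{k:np.array(v) for k,v in c.items()})
E
```

```text
pics
{'time': 0.0, 'qpos': array([-1.28200975e+00,  2.87189606e-01,  1.57816233e+00, -4.01868896e-05,
        1.27856490e+00, -1.50009944e-01]), 'dq': array([-0.0009793 , -0.00161012,  0.00026244,  0.00154554,  0.00023312,
       -0.00040049]), 'joint_efforts': array([-2.10605838e-03, -4.05982983e+01, -2.92625624e+01, -2.46744294e-04,
        5.77288694e-03,  9.48431307e-07]), 'eef_pos': array([ 0.28672167, -0.61080778,  0.40333867]), 'tcp_rot': array([ 8.44055360e-01, -5.36254789e-01, -8.89344137e-04, -7.48262877e-04]), 'contact_force': array([0.55354868, 0.60719709, 0.89249188]), 'wrist_torque': array([-0.00354222, -0.03553787,  0.02504756]), 'opening': 1.0007013437831458}
scene [[404.46469305   0.         256.18024452]
 [  0.         404.46469305 186.05935608]
 [  0.           0.           1.        ]] [[-0.86729136 -0.49761686 -0.01353392]
 [-0.2457673   0.45167168 -0.85766609]
 [ 0.43290199 -0.7405202  -0.51402889]] [0.57768576 0.18289455 0.92476146]
top [[479.36800526   0.         250.9580574 ]
 [  0.         479.36800526 194.27307457]
 [  0.           0.           1.        ]] [[ 0.01617562 -0.99984711 -0.00664082]
 [-0.99892313 -0.01587111 -0.04359696]
 [ 0.0434849   0.00733888 -0.99902713]] [0.17138831 0.55737873 1.5281494 ]
wrist [[270.69568143   0.         255.59535936]
 [  0.         270.69568143 193.76533262]
 [  0.           0.           1.        ]] [[ 0.4254753  -0.90496694 -0.00236851]
 [-0.86420603 -0.4070852   0.29568492]
 [-0.26854927 -0.12375975 -0.95528258]] [-0.67459147 -0.03871704  0.37947212]
```

View pics/scene0.png

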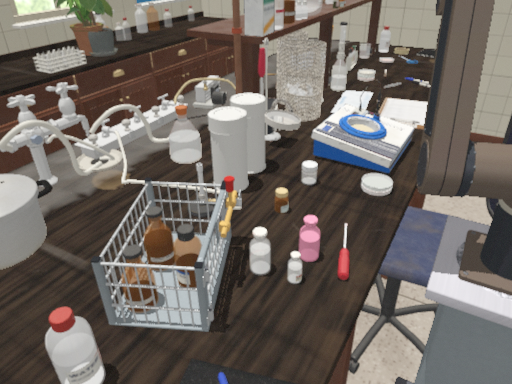

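View pics/top0.png

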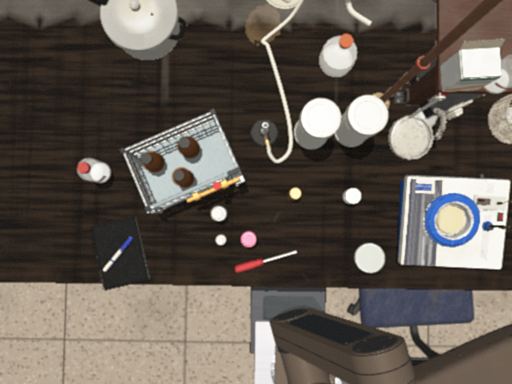

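View pics/wrist0.png

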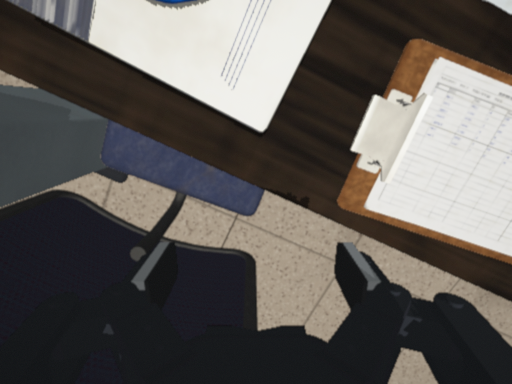

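Candidates for the reagent bottle in top view are (219,214) clear and large, (221,240) clear and small, and (249,239) pink. The large clear one right in front of the gate fits. The jars are at (295,194) amber/gold and (352,196) white. I'll confirm in an enlarged crop.

```bash
cat > h.py <<'E'
import numpy as np,cv2
def load(p):
    d=np.load(p);return d
def ray(c,uv):
    K,R,t=c["intrinsics"],np.array(c["R"]),np.array(c["t"])
    d=R.T@np.linalg.solve(K,[uv[0],uv[1],1.]);return -R.T@t,d
def onz(c,uv,z):
    o,d=ray(c,uv);return o+d*(z-o[2])/d[2]
def proj(c,X):
    p=c["intrinsics"]@(np.array(c["R"])@np.array(X)+c["t"]);return p[:2]/p[2]
def tri(c1,u1,c2,u2):
    A=[];b=[]
    for c,u in((c1,u1),(c2,u2)):
        o,d=ray(c,u);d=d/np.linalg.norm(d);P=np.eye(3)-np.outer(d,d);A.append(P);b.append(P@o)
    return np.linalg.lstsq(np.vstack(A),np.hstack(b),rcond=None)[0]
E
python3 - <<'E'
import cv2
a=cv2.imread("pics/top0.png")[100:280,110:390]
b=cv2.imread("pics/scene0.png")[160:340,100:400]
cv2.imwrite("pics/c1.png",cv2.resize(a,None,fx=2.8,fy=2.8,interpolation=cv2.INTER_CUBIC))
cv2.imwrite("pics/c2.png",cv2.resize(b,None,fx=2.6,fy=2.6,interpolation=cv2.INTER_CUBIC))
E
```

```text
(no output)
```

View pics/c1.png

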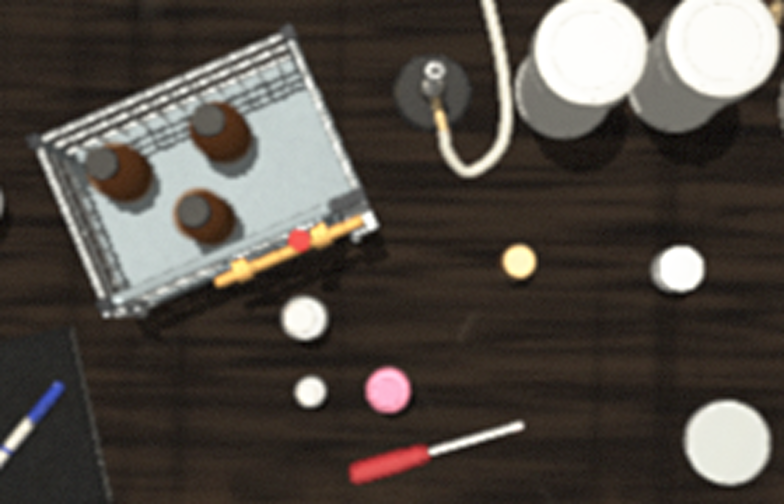

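View pics/c2.png

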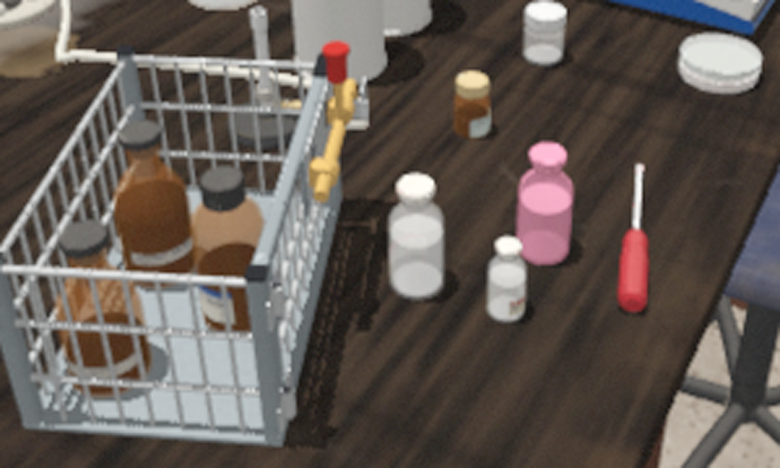

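The crop confirms it: the large clear bottle (c1 (305,318), full image (219,214)) has a white stopper. The smaller clear one is at (221,240) and the pink one at (249,239). Next I'll measure.

```bash
cat > m1.py <<'E'
from h import *
T=load("pics/top0.npz");S=load("pics/scene0.npz")
def blob(c,win,f):
    x0,y0,x1,y1=win;im=c["frame"][y0:y1,x0:x1]
    hsv=cv2.cvtColor(np.ascontiguousarray(im),cv2.COLOR_RGB2HSV)
    m=f(hsv).astype(np.uint8);n,l,st,ce=cv2.connectedComponentsWithStats(m)
    k=1+np.argmax(st[1:,4]);ys,xs=np.where(l==k)
    return ce[k]+[x0,y0],st[k],(xs.min()+x0,xs.max()+x0,ys.min()+y0,ys.max()+y0)
white=lambda h:(h[...,1]<45)&(h[...,2]>190)
gold=lambda h:(h[...,0]>12)&(h[...,0]<35)&(h[...,2]>150)&(h[...,1]>60)
red=lambda h:((h[...,0]<8)|(h[...,0]>172))&(h[...,1]>150)&(h[...,2]>110)
for nm,c,w,f,z in [("reag",T,(205,203,235,225),white,.110),("small",T,(212,232,230,248),white,.08),("amberjar",T,(285,184,305,204),gold,.064),("clearjar",T,(340,185,364,206),white,.064),("knob",T,(205,175,230,198),red,.217)]:
    u,st,bb=blob(c,w,f);X=onz(c,u,z);print(nm,u.round(1),st[2:],X.round(4))
for nm,w,f in [("reag",(245,225,275,245),white),("knob",(218,172,240,196),red),("amberjar",(272,185,290,200),gold),("cj",(298,158,320,174),white)]:
    u,st,bb=blob(S,w,f);print("S",nm,u.round(1),bb)
E
python3 m1.py
```

```text
reag [218.4 213.2] [ 14  14 160] [0.4917 0.2767 0.11  ]
small [220.4 239.4] [10 10 74] [0.4118 0.2711 0.08  ]
amberjar [295.1 192.9] [11 12 58] [0.5589 0.043  0.064 ]
clearjar [352.6 195.4] [ 16  16 201] [ 0.5537 -0.1354  0.064 ]
knob [216.8 185.8] [ 8  7 47] [0.5677 0.2746 0.217 ]
S reag [259.5 231.3] (np.int64(253), np.int64(266), np.int64(227), np.int64(236))
S knob [228.9 183.2] (np.int64(224), np.int64(233), np.int64(176), np.int64(191))
S amberjar [281.2 191.8] (np.int64(275), np.int64(287), np.int64(187), np.int64(197))
S cj [309.4 163.8] (np.int64(302), np.int64(317), np.int64(160), np.int64(167))
```

```bash
cat > m2.py <<'E'
from m1 import *
print()
pts={k:np.array(v)/2.8+[110,100] for k,v in dict(backleft=(38,141),backright=(288,33),frontright=(372,222),frontleft=(108,312),boltL=(220,282),boltR=(362,222)).items()}
W={k:onz(T,v,.165 if 'b' not in k[:2] or k.startswith('back') else .142) for k,v in pts.items()}
for k,v in W.items(): print(k,v.round(4))
# brass mask line
im=T["frame"];hsv=cv2.cvtColor(np.ascontiguousarray(im),cv2.COLOR_RGB2HSV)
m=(hsv[...,0]>10)&(hsv[...,0]<30)&(hsv[...,1]>110)&(hsv[...,2]>120);m[:170]=0;m[208:]=0;m[:,:180]=0;m[:,250:]=0
ys,xs=np.where(m);print(len(xs),xs.min(),xs.max(),ys.min(),ys.max())
P=np.array([onz(T,(x,y),.142)[:2] for x,y in zip(xs,ys)])
L=cv2.fitLine(P.astype(np.float32),cv2.DIST_HUBER,0,.01,.01).ravel();print(L,"yaw from bolt (y axis):",np.degrees(np.arctan2(L[0],-L[1]) ),np.degrees(np.arctan2(-L[0],L[1])))
print(np.linalg.norm(W['backleft']-W['backright']),np.linalg.norm(W['frontleft']-W['frontright']),np.linalg.norm(W['frontleft']-W['backleft']))
for a,b in(('backright','backleft'),('frontright','frontleft')):
    d=W[b]-W[a];print("yaw",np.degrees(np.arctan2(-d[0],d[1])))
for a,b in(('frontright','backright'),('frontleft','backleft')):
    d=W[b]-W[a];print("yaw",np.degrees(np.arctan2(d[1],d[0])))
X=tri(T,blob(T,(205,175,230,198),red)[0],S,(228.5,179));print("knob tri",X)
X=tri(T,(218.4,213.2),S,(260,230));print("stop tri",X)
X=tri(T,(295.1,192.9),S,(281.2,191));print("aj tri",X)
X=tri(T,(352.6,195.4),S,(309.4,163));print("cj tri",X)
E
python3 m2.py
```

```text
reag [218.4 213.2] [ 14  14 160] [0.4917 0.2767 0.11  ]
small [220.4 239.4] [10 10 74] [0.4118 0.2711 0.08  ]
amberjar [295.1 192.9] [11 12 58] [0.5589 0.043  0.064 ]
clearjar [352.6 195.4] [ 16  16 201] [ 0.5537 -0.1354  0.064 ]
knob [216.8 185.8] [ 8  7 47] [0.5677 0.2746 0.217 ]
S reag [259.5 231.3] (np.int64(253), np.int64(266), np.int64(227), np.int64(236))
S knob [228.9 183.2] (np.int64(224), np.int64(233), np.int64(176), np.int64(191))
S amberjar [281.2 191.8] (np.int64(275), np.int64(287), np.int64(187), np.int64(197))
S cj [309.4 163.8] (np.int64(302), np.int64(317), np.int64(160), np.int64(167))

backleft [0.6701 0.5523 0.165 ]
backright [0.7872 0.2943 0.165 ]
frontright [0.5911 0.2034 0.165 ]
frontleft [0.4935 0.4749 0.165 ]
boltL [0.527  0.3628 0.142 ]
boltR [0.5926 0.2145 0.142 ]
237 186 238 177 202
[ 0.4111383  -0.911573    0.56007856  0.29692665] yaw from bolt (y axis): 24.276361 -155.72363
0.2833455898429617 0.28847878816966915 0.1928223509300115
yaw 24.41933552480196
yaw 19.76863774460266
yaw 24.873546924981124
yaw 23.685533850363555
knob tri [0.56974007 0.27598211 0.21265753]
stop tri [0.4934249  0.27767713 0.10681256]
aj tri [0.56013977 0.04310751 0.05966159]
cj tri [ 0.55460887 -0.1348689   0.06513125]
```

Everything is consistent: jar spacing is 178.5 mm (180 nominal), crib yaw is about 24.3°, and the knob is near (0.568, 0.275). The tool's x axis already lies nearly along the crib's y. I'll move over the bottle, passing high.

```bash
cat > d.py <<'E'
import sys,numpy as np
from plant import get_state
from scipy.spatial.transform import Rotation as Ro
def show(tgt=None,yaw=None,grasp=False):
    s=get_state();R=Ro.from_quat(s["tcp_rot"]);M=R.as_matrix();p=s["eef_pos"]
    print("t%.2f"%s["time"],"tcp",p.round(4),"xyaw %.2f"%np.degrees(np.arctan2(M[1,0],M[0,0])),"tilt",M[:2,2].round(4),"F",s["contact_force"].round(1),"open %.3f"%s["opening"],"q6 %.2f"%s["qpos"][5])
    if tgt is not None:print("shift mm",(M.T@(np.array(tgt)-p)*1000).round(1))
if __name__=="__main__":
    a=[float(v) for v in sys.argv[1:]];show(a if a else None)
E
python3 -m jog '[{"x":-24,"y":-33,"z":-2},{"x":-24,"y":-33,"z":-2},{"x":-24,"y":-33,"z":-2},{"x":-24,"y":-33,"z":-2},{"x":-24,"y":-33,"z":-2},{"x":-24,"y":-33,"z":-2},{"x":-24,"y":-33,"z":-2},{"x":-24,"y":-33,"z":-2}]'; python3 d.py .55 -.15 .42
```

```text
t0.15 tcp [ 0.2867 -0.6109  0.4036] xyaw -64.86 tilt [-0.0005  0.0018] F [ 0.1  0.7 -0.2] open 1.002 q6 -0.15
shift mm [-305.4 -434.1  -15.7]$[0]: bad value
```

```bash
python3 -m jog '[{"grip":0,"x":-24,"y":-33,"z":-2,"rx":0,"ry":0,"rz":0},{"grip":0,"x":-24,"y":-33,"z":-2,"rx":0,"ry":0,"rz":0}]'; python3 d.py .55 -.15 .42
```

```text
time: 0.32
eef_pos: [0.3254, -0.5399, 0.4074]
tcp_rot: [0.843, -0.538, -0.001, -0.001]
contact_force: [1.0, 0.2, 0.5]
opening: 1.003
t0.32 tcp [ 0.3254 -0.5399  0.4074] xyaw -65.07 tilt [-0.0005  0.0017] F [1.  0.2 0.5] open 1.003 q6 -0.05
shift mm [-258.9 -368.1  -12. ]
```

```bash
python3 -m jog '[{"grip":0,"x":-24,"y":-33,"z":-2,"rx":0,"ry":0,"rz":0},{"grip":0,"x":-24,"y":-33,"z":-2,"rx":0,"ry":0,"rz":0},{"grip":0,"x":-24,"y":-33,"z":-2,"rx":0,"ry":0,"rz":0},{"grip":0,"x":-24,"y":-33,"z":-2,"rx":0,"ry":0,"rz":0},{"grip":0,"x":-24,"y":-33,"z":-2,"rx":0,"ry":0,"rz":0},{"grip":0,"x":-24,"y":-33,"z":0,"rx":0,"ry":0,"rz":0},{"grip":0,"x":-24,"y":-33,"z":0,"rx":0,"ry":0,"rz":0},{"grip":0,"x":-24,"y":-33,"z":0,"rx":0,"ry":0,"rz":0}]'; python3 d.py .492 .277 .40
```

```text
time: 0.98
eef_pos: [0.484, -0.2516, 0.4186]
tcp_rot: [0.844, -0.536, -0.0, -0.0]
contact_force: [0.9, -0.6, 0.4]
opening: 1.0
t0.98 tcp [ 0.484  -0.2516  0.4186] xyaw -64.87 tilt [-0.      0.0001] F [ 0.9 -0.6  0.4] open 1.000 q6 0.47
shift mm [-475.1 -231.7   18.6]
```

```bash
python3 -m jog '[{"grip":0,"x":-36,"y":-18,"z":0,"rx":0,"ry":0,"rz":0},{"grip":0,"x":-36,"y":-18,"z":0,"rx":0,"ry":0,"rz":0},{"grip":0,"x":-36,"y":-18,"z":0,"rx":0,"ry":0,"rz":0},{"grip":0,"x":-36,"y":-18,"z":0,"rx":0,"ry":0,"rz":0},{"grip":0,"x":-36,"y":-18,"z":0,"rx":0,"ry":0,"rz":0},{"grip":0,"x":-36,"y":-18,"z":0,"rx":0,"ry":0,"rz":0},{"grip":0,"x":-36,"y":-18,"z":0,"rx":0,"ry":0,"rz":0},{"grip":0,"x":-36,"y":-18,"z":0,"rx":0,"ry":0,"rz":0}]'; python3 -m jog '[{"grip":0,"x":-36,"y":-18,"z":0,"rx":0,"ry":0,"rz":0},{"grip":0,"x":-36,"y":-18,"z":0,"rx":0,"ry":0,"rz":0},{"grip":0,"x":-36,"y":-18,"z":0,"rx":0,"ry":0,"rz":0},{"grip":0,"x":-30,"y":-10,"z":0,"rx":0,"ry":0,"rz":0},{"grip":0,"x":0,"y":0,"z":0,"rx":0,"ry":0,"rz":0},{"grip":0,"x":0,"y":0,"z":0,"rx":0,"ry":0,"rz":0}]';python3 - <<'E'
from d import show
from plant import read_camera
from h import *
show([.4925,.277,.36])
c=read_camera("wrist");cv2.imwrite("pics/w1.png",c["frame"][:,:,::-1]);np.savez("pics/w1.npz",**c)
E
```

```text
time: 1.65
eef_pos: [0.4909, 0.0703, 0.4187]
tcp_rot: [0.844, -0.536, 0.0, -0.0]
contact_force: [0.5, -0.3, 0.9]
opening: 1.0
time: 2.15
eef_pos: [0.4903, 0.222, 0.4182]
tcp_rot: [0.845, -0.535, -0.0, 0.0]
contact_force: [-0.3, 0.7, 0.7]
opening: 0.994
t2.15 tcp [0.4903 0.222  0.4182] xyaw -64.65 tilt [-0.0009 -0.0005] F [-0.3  0.7  0.7] open 0.994 q6 1.37
shift mm [-48.8 -25.6  58.2]
```

View pics/w1.png

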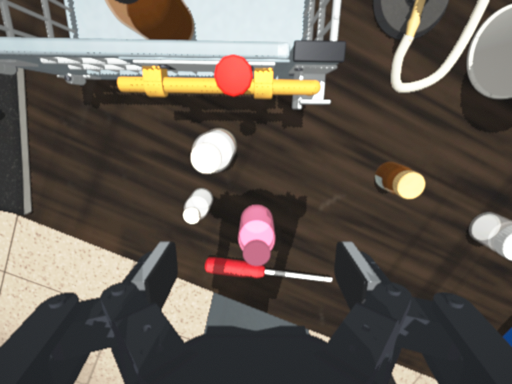

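The wrist view shows the reagent stopper near (208,155), the knob at (234,75), and the brass bolt running horizontally from (118,85) to (318,88). I'll refine with this view.

```bash
python3 - <<'E'
import cv2
a=cv2.imread("pics/w1.png")
cv2.imwrite("pics/w1c.png",cv2.resize(a[30:230,100:360],None,fx=3,fy=3,interpolation=cv2.INTER_CUBIC))
E
cat > m3.py <<'E'
from h import *
T=load("pics/top0.npz");S=load("pics/scene0.npz");C=load("pics/w1.npz")
hsv=cv2.cvtColor(C["frame"],cv2.COLOR_RGB2HSV)
m=((hsv[...,0]<8)|(hsv[...,0]>172))&(hsv[...,1]>150)&(hsv[...,2]>110);m[110:]=0;m[:,:200]=0;m[:,260:]=0
ys,xs=np.where(m);print("knob",xs.mean(),ys.mean(),xs.min(),xs.max(),ys.min(),ys.max())
k=(xs.mean(),ys.mean());print(onz(C,k,.217),tri(C,k,T,(216.8,185.8)),tri(C,k,S,(228.5,179)))
b=(hsv[...,0]>15)&(hsv[...,0]<32)&(hsv[...,1]>150)&(hsv[...,2]>120);b[:60]=0;b[105:]=0;b[:,:100]=0;b[:,340:]=0
ys,xs=np.where(b)
cols=np.arange(xs.min()+4,xs.max()-3);mid=[np.median(ys[xs==c]) for c in cols]
hgt=[np.ptp(ys[xs==c])+1 for c in cols]
P=np.array([onz(C,(c,v),.142)[:2] for c,v,h in zip(cols,mid,hgt) if h<19]).astype(np.float32);print(len(P))
L=cv2.fitLine(P,cv2.DIST_HUBER,0,.01,.01).ravel();L=L if L[1]>0 else L*[-1,-1,1,1];print(L,"yaw",np.degrees(np.arctan2(-L[0],L[1])),xs.min(),xs.max())
for u in [(208,154)]: print("stop",onz(C,u,.110),tri(C,u,T,(218.4,213.2)))
for u in [(408,184)]: print("aj",onz(C,u,.064))
E
python3 m3.py
```

```text
knob 233.17051070840196 75.34019769357496 214 252 55 96
[0.57046111 0.27358998 0.217     ] [0.56980543 0.27506959 0.20663011] [0.57175117 0.2747899  0.21152334]
  return _methods._mean(a, axis=axis, dtype=dtype,
  ret = ret.dtype.type(ret / rcount)
Traceback (most recent call last):
  File "m3.py", line 10, in <module>
    hgt=[np.ptp(ys[xs==c])+1 for c in cols]
         ~~~~~~^^^^^^^^^^^
ValueError: zero-size array to reduction operation maximum which has no identity
```

View pics/w1c.png

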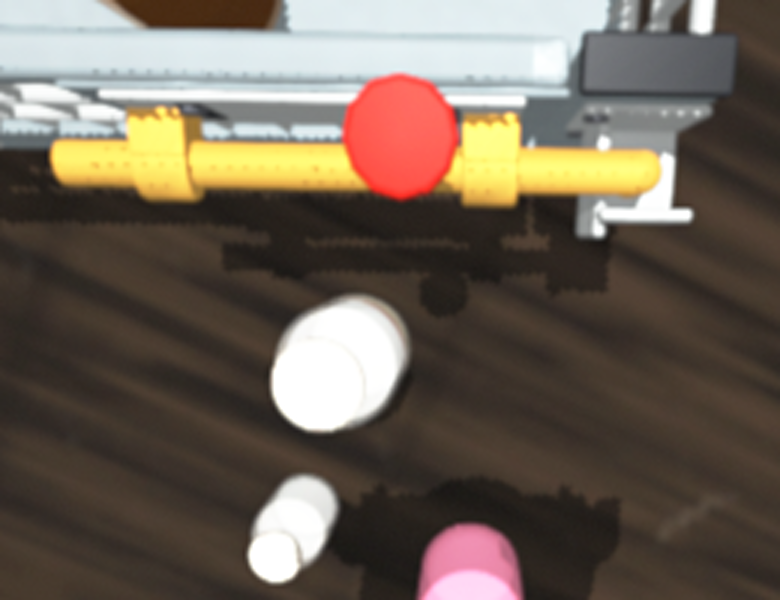

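```bash
python3 - <<'E'
from h import *
T=load("pics/top0.npz");S=load("pics/scene0.npz");C=load("pics/w1.npz")
print("stop",onz(C,(206,158),.110),tri(C,(206,158),T,(218.4,213.2)),tri(C,(206,158),S,(260,230)))
a=onz(C,(121,84.3),.142);b=onz(C,(317,87.3),.142);d=a-b;print(a,b,np.linalg.norm(d),"yaw",np.degrees(np.arctan2(-d[0],d[1])))
print("aj",onz(C,(408,184),.064))
E
python3 d.py .4930 .2775 .25
```

```text
stop [0.49402372 0.27947714 0.11      ] [0.49194465 0.27873433 0.10151541] [0.49390153 0.27983775 0.10823652]
[0.52869041 0.36487057 0.142     ] [0.59739018 0.21459848 0.142     ] 0.1652312291960998 yaw 24.568416632494532
aj [0.56032235 0.04595995 0.064     ]
t2.20 tcp [0.4906 0.2209 0.4183] xyaw -64.76 tilt [-0.0008 -0.0006] F [-0.5  0.2 -1. ] open 0.998 q6 1.37
shift mm [-50.2 -26.5 168.2]
```

```bash
python3 -m jog '[{"grip":0,"x":-26,"y":-14,"z":0,"rx":0,"ry":0,"rz":0},{"grip":0,"x":-26,"y":-14,"z":10,"rx":0,"ry":0,"rz":0},{"grip":0,"x":0,"y":0,"z":30,"rx":0,"ry":0,"rz":0},{"grip":0,"x":0,"y":0,"z":30,"rx":0,"ry":0,"rz":0},{"grip":0,"x":0,"y":0,"z":20,"rx":0,"ry":0,"rz":0},{"grip":0,"x":0,"y":0,"z":0,"rx":0,"ry":0,"rz":0},{"grip":0,"x":0,"y":0,"z":0,"rx":0,"ry":0,"rz":0}]'; python3 - <<'E'
from d import show
from plant import read_camera
from h import *
show([.4935,.2785,.252])
for n in("wrist","scene"):
    c=read_camera(n);cv2.imwrite(f"pics/{n}2.png",c["frame"][:,:,::-1])
E
```

```text
time: 2.78
eef_pos: [0.4942, 0.2781, 0.3276]
tcp_rot: [0.844, -0.537, -0.001, 0.001]
contact_force: [0.3, -0.3, 0.8]
opening: 1.0
t2.78 tcp [0.4942 0.2781 0.3276] xyaw -64.97 tilt [-0.003  -0.0012] F [ 0.3 -0.3  0.8] open 1.000 q6 1.47
shift mm [-0.7  0.3 75.6]
```

View pics/wrist2.png

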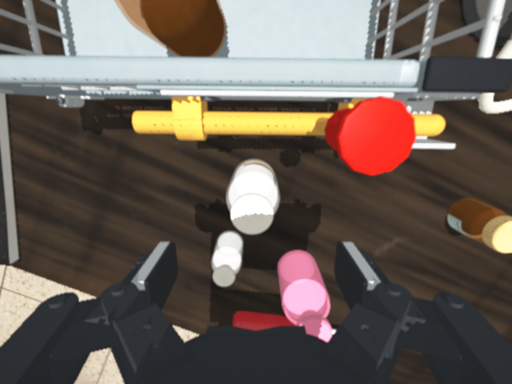

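View pics/scene2.png

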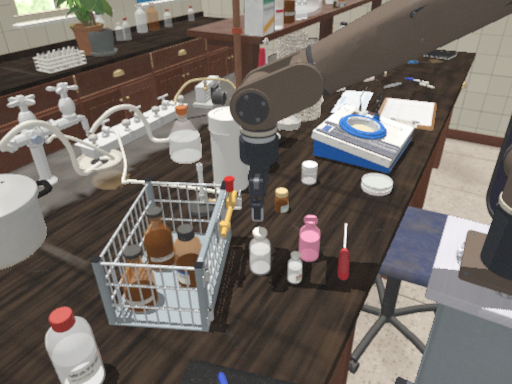

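The fingers are centred on the stopper (253,215). Descending and gripping.

```bash
python3 -m jog '[{"grip":0,"x":0,"y":0,"z":25,"rx":0,"ry":0,"rz":0},{"grip":0,"x":0,"y":0,"z":25,"rx":0,"ry":0,"rz":0},{"grip":0,"x":0,"y":0,"z":20,"rx":0,"ry":0,"rz":0},{"grip":0,"x":0,"y":0,"z":5,"rx":0,"ry":0,"rz":0},{"grip":0,"x":0,"y":0,"z":0,"rx":0,"ry":0,"rz":0},{"grip":0,"x":0,"y":0,"z":0,"rx":0,"ry":0,"rz":0}]' 30; python3 d.py .4935 .2785 .252
```

```text
time: 3.38
eef_pos: [0.4951, 0.2795, 0.2558]
tcp_rot: [0.844, -0.536, 0.001, -0.001]
contact_force: [0.2, 0.8, -0.5]
opening: 0.998
t3.38 tcp [0.4951 0.2795 0.2558] xyaw -64.88 tilt [0.003  0.0011] F [ 0.2  0.8 -0.5] open 0.998 q6 1.47
shift mm [0.3 1.9 3.8]
```

```bash
python3 -m jog '[{"grip":0.9,"x":0,"y":0,"z":0,"rx":0,"ry":0,"rz":0},{"grip":0.9,"x":0,"y":0,"z":0,"rx":0,"ry":0,"rz":0},{"grip":0.9,"x":0,"y":0,"z":0,"rx":0,"ry":0,"rz":0},{"grip":0.9,"x":0,"y":0,"z":0,"rx":0,"ry":0,"rz":0},{"grip":0.9,"x":0,"y":0,"z":0,"rx":0,"ry":0,"rz":0},{"grip":0.9,"x":0,"y":0,"z":0,"rx":0,"ry":0,"rz":0},{"grip":0.9,"x":0,"y":0,"z":0,"rx":0,"ry":0,"rz":0},{"grip":0.9,"x":0,"y":0,"z":0,"rx":0,"ry":0,"rz":0}]' 30; python3 d.py
```

```text
time: 4.05
eef_pos: [0.4944, 0.2797, 0.2545]
tcp_rot: [0.844, -0.536, 0.0, -0.001]
contact_force: [0.2, 0.4, 5.0]
opening: 0.318
t4.05 tcp [0.4944 0.2797 0.2545] xyaw -64.86 tilt [0.0009 0.0007] F [0.2 0.4 5. ] open 0.318 q6 1.47
```

Gripped: the opening of 0.318 is about 27 mm. Lifting clear of jar height and traversing.

```bash
python3 -m jog '[{"grip":0.9,"x":0,"y":0,"z":-20,"rx":0,"ry":0,"rz":0},{"grip":0.9,"x":0,"y":0,"z":-30,"rx":0,"ry":0,"rz":0},{"grip":0.9,"x":0,"y":0,"z":-30,"rx":0,"ry":0,"rz":0},{"grip":0.9,"x":0,"y":0,"z":-20,"rx":0,"ry":0,"rz":0},{"grip":0.9,"x":0,"y":0,"z":0,"rx":0,"ry":0,"rz":0}]' 30; python3 d.py .557 -.0455 .352
```

```text
time: 4.47
eef_pos: [0.4952, 0.2798, 0.3584]
tcp_rot: [0.844, -0.536, 0.003, -0.003]
contact_force: [0.9, 0.8, -1.1]
opening: 0.322
t4.47 tcp [0.4952 0.2798 0.3584] xyaw -64.85 tilt [0.0085 0.0025] F [ 0.9  0.8 -1.1] open 0.322 q6 1.47
shift mm [320.7  82.4   6.2]
```

```bash
python3 -m jog '[{"grip":0.9,"x":20,"y":5,"z":0,"rx":0,"ry":0,"rz":0},{"grip":0.9,"x":35,"y":9,"z":0,"rx":0,"ry":0,"rz":0},{"grip":0.9,"x":35,"y":9,"z":0,"rx":0,"ry":0,"rz":0},{"grip":0.9,"x":35,"y":9,"z":0,"rx":0,"ry":0,"rz":0},{"grip":0.9,"x":35,"y":9,"z":0,"rx":0,"ry":0,"rz":0},{"grip":0.9,"x":35,"y":9,"z":0,"rx":0,"ry":0,"rz":0},{"grip":0.9,"x":35,"y":9,"z":0,"rx":0,"ry":0,"rz":0},{"grip":0.9,"x":35,"y":9,"z":0,"rx":0,"ry":0,"rz":0}]' 30;python3 -m jog '[{"grip":0.9,"x":35,"y":9,"z":0,"rx":0,"ry":0,"rz":0},{"grip":0.9,"x":20,"y":5,"z":0,"rx":0,"ry":0,"rz":0},{"grip":0.9,"x":0,"y":0,"z":0,"rx":0,"ry":0,"rz":0},{"grip":0.9,"x":0,"y":0,"z":0,"rx":0,"ry":0,"rz":0},{"grip":0.9,"x":0,"y":0,"z":0,"rx":0,"ry":0,"rz":0}]' 30; python3 - <<'E'
from d import show
from plant import read_camera
from h import *
show([.557,-.0455,.352])
for n in("wrist","scene"):
    c=read_camera(n);cv2.imwrite(f"pics/{n}3.png",c["frame"][:,:,::-1]);np.savez(f"pics/{n}3.npz",**c)
E
```

```text
time: 5.13
eef_pos: [0.5444, 0.0089, 0.3508]
tcp_rot: [0.844, -0.536, -0.002, 0.001]
contact_force: [1.1, -0.1, -2.2]
opening: 0.317
time: 5.55
eef_pos: [0.5553, -0.0447, 0.3516]
tcp_rot: [0.844, -0.536, -0.002, 0.0]
contact_force: [0.1, 0.4, -1.7]
opening: 0.321
t5.55 tcp [ 0.5553 -0.0447  0.3516] xyaw -64.87 tilt [-0.0035  0.0013] F [ 0.1  0.4 -1.7] open 0.321 q6 0.87
shift mm [ 1.4 -1.2 -0.4]
```

View pics/wrist3.png

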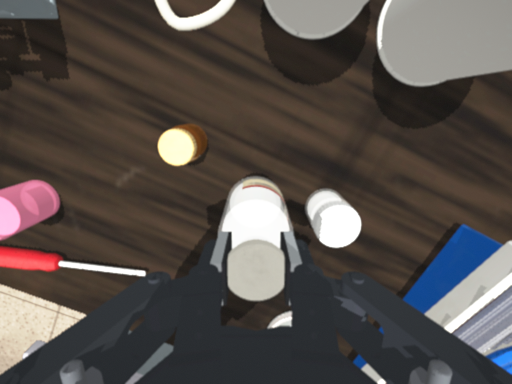

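View pics/scene3.png

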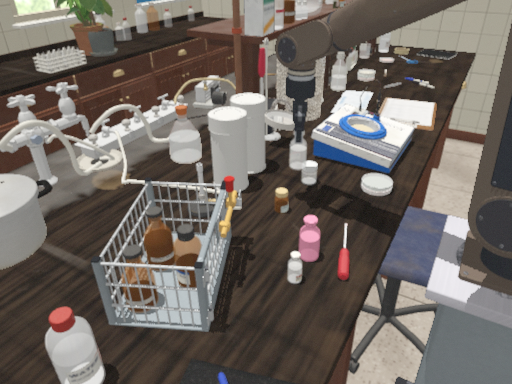

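The bottle is held upright. The wrist view shows the jar lids at (178,146) gold and (339,227) white, so I'll cross-check the midpoint.

```bash
python3 - <<'E'
from h import *
T=load("pics/top0.npz");S=load("pics/scene0.npz");C=load("pics/wrist3.npz")
a=onz(C,(178,146.5),.064);b=onz(C,(339,227.5),.064);print(a,b,np.linalg.norm(a-b),(a+b)/2)
print(tri(C,(178,146.5),T,(295.1,192.9)),tri(C,(339,227.5),T,(352.6,195.4)))
E
```

```text
[0.56212609 0.03924334 0.064     ] [ 0.55471818 -0.13996498  0.064     ] 0.1793613558215068 [ 0.55842214 -0.05036082  0.064     ]
[0.55927729 0.04180596 0.05186153] [ 0.55490925 -0.13587142  0.06911914]
```

```bash
python3 -m jog '[{"grip":0.9,"x":3,"y":0,"z":25,"rx":0,"ry":0,"rz":0},{"grip":0.9,"x":0,"y":0,"z":30,"rx":0,"ry":0,"rz":0},{"grip":0.9,"x":0,"y":0,"z":25,"rx":0,"ry":0,"rz":0},{"grip":0.9,"x":0,"y":0,"z":10,"rx":0,"ry":0,"rz":0},{"grip":0.9,"x":0,"y":0,"z":0,"rx":0,"ry":0,"rz":0},{"grip":0.9,"x":0,"y":0,"z":0,"rx":0,"ry":0,"rz":0},{"grip":0.9,"x":0,"y":0,"z":0,"rx":0,"ry":0,"rz":0}]' 30; python3 d.py .557 -.048 .2545
```

```text
time: 6.23
eef_pos: [0.558, -0.0476, 0.2657]
tcp_rot: [0.844, -0.536, 0.002, -0.001]
contact_force: [0.3, 0.2, -1.4]
opening: 0.325
t6.23 tcp [ 0.558  -0.0476  0.2657] xyaw -64.82 tilt [ 0.0034 -0.0009] F [ 0.3  0.2 -1.4] open 0.325 q6 0.87
shift mm [-0.1  1.1 11.2]
```

```bash
python3 -m jog '[{"grip":0.9,"x":0,"y":0,"z":4,"rx":0,"ry":0,"rz":0},{"grip":0.9,"x":0,"y":0,"z":3,"rx":0,"ry":0,"rz":0},{"grip":0.9,"x":0,"y":0,"z":2,"rx":0,"ry":0,"rz":0},{"grip":0.9,"x":0,"y":0,"z":1,"rx":0,"ry":0,"rz":0},{"grip":0.9,"x":0,"y":0,"z":0,"rx":0,"ry":0,"rz":0}]' 30; python3 d.py .557 -.048 .2545
```

```text
time: 6.65
eef_pos: [0.5574, -0.0479, 0.2545]
tcp_rot: [0.844, -0.536, 0.0, -0.0]
contact_force: [-1.4, 0.5, 2.8]
opening: 0.319
t6.65 tcp [ 0.5574 -0.0479  0.2545] xyaw -64.87 tilt [ 0.0006 -0.0001] F [-1.4  0.5  2.8] open 0.319 q6 0.86
shift mm [-0.1  0.4  0. ]
```

```bash
python3 -m jog '[{"grip":0.3,"x":0,"y":0,"z":0,"rx":0,"ry":0,"rz":0},{"grip":0,"x":0,"y":0,"z":0,"rx":0,"ry":0,"rz":0},{"grip":0,"x":0,"y":0,"z":0,"rx":0,"ry":0,"rz":0},{"grip":0,"x":0,"y":0,"z":0,"rx":0,"ry":0,"rz":0},{"grip":0,"x":0,"y":0,"z":0,"rx":0,"ry":0,"rz":0},{"grip":0,"x":0,"y":0,"z":0,"rx":0,"ry":0,"rz":0}]' 30; python3 d.py; python3 -m jog '[{"grip":0,"x":0,"y":0,"z":-15,"rx":0,"ry":0,"rz":0},{"grip":0,"x":0,"y":0,"z":-25,"rx":0,"ry":0,"rz":0},{"grip":0,"x":0,"y":0,"z":-35,"rx":0,"ry":0,"rz":0},{"grip":0,"x":0,"y":0,"z":-40,"rx":0,"ry":0,"rz":0},{"grip":0,"x":0,"y":0,"z":-35,"rx":0,"ry":0,"rz":0},{"grip":0,"x":0,"y":0,"z":-15,"rx":0,"ry":0,"rz":0},{"grip":0,"x":0,"y":0,"z":0,"rx":0,"ry":0,"rz":0}]'; python3 - <<'E'
from d import show
from plant import read_camera
from h import *
show([.56,.25,.42])
for n in("wrist","scene","top"):
    c=read_camera(n);cv2.imwrite(f"pics/{n}4.png",c["frame"][:,:,::-1]);np.savez(f"pics/{n}4.npz",**c)
E
```

```text
time: 7.15
eef_pos: [0.5571, -0.0478, 0.2537]
tcp_rot: [0.844, -0.536, 0.0, -0.0]
contact_force: [-0.2, 0.5, 0.2]
opening: 1.0
t7.15 tcp [ 0.5571 -0.0478  0.2537] xyaw -64.86 tilt [ 0.0001 -0.    ] F [-0.2  0.5  0.2] open 1.000 q6 0.86
time: 7.73
eef_pos: [0.558, -0.048, 0.425]
tcp_rot: [0.844, -0.536, 0.005, -0.002]
contact_force: [0.4, 0.9, 0.5]
opening: 0.997
t7.73 tcp [ 0.558 -0.048  0.425] xyaw -64.85 tilt [ 0.0105 -0.0029] F [0.4 0.9 0.5] open 0.997 q6 0.86
shift mm [-268.9 -128.4    4.1]
```

View pics/wrist4.png

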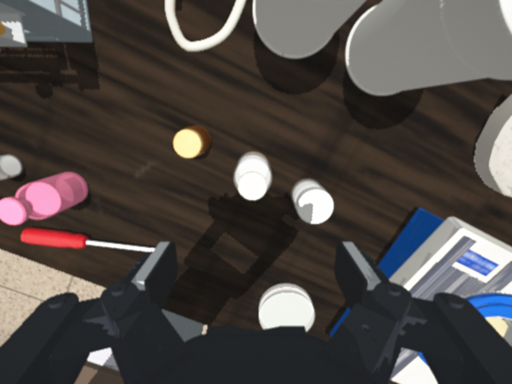

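View pics/scene4.png

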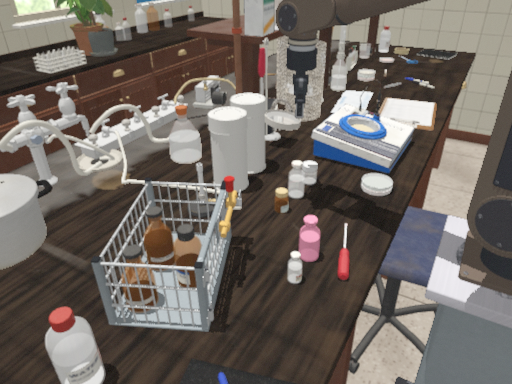

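The bottle stands upright between the jars: stopper at wrist (254,184), gold lid (189,143), white lid (317,208). I'll check the distances and work out the move to the knob.

```bash
python3 - <<'E'
from h import *
C=load("pics/wrist4.npz")
a=onz(C,(189,143.5),.064);b=onz(C,(317,208.5),.064);r=onz(C,(254.5,184),.110)
print(a,b,r,np.linalg.norm((r-a)[:2]),np.linalg.norm((r-b)[:2]),np.linalg.norm((b-a)[:2]))
d=(b-a)[:2]/np.linalg.norm((b-a)[:2]);print("off",np.cross(d,(r-a)[:2]))
E
```

```text
[0.5612826  0.03870645 0.064     ] [ 0.55373907 -0.14164065  0.064     ] [ 0.55993982 -0.04897044  0.11      ] 0.08768717508927004 0.09287742740649267 0.18050479605941866
off 0.002322521253754263<stdin>:5: DeprecationWarning: Arrays of 2-dimensional vectors are deprecated. Use arrays of 3-dimensional vectors instead. (deprecated in NumPy 2.0)
```

The bottle is 88 and 93 mm from the jars and 2 mm off their line. Now to a look-pose short of the knob.

```bash
python3 d.py .534 .2575 .42; python3 -m jog '[{"grip":0,"x":-20,"y":-7,"z":0,"rx":0,"ry":0,"rz":0},{"grip":0,"x":-36,"y":-14,"z":0,"rx":0,"ry":0,"rz":0},{"grip":0,"x":-36,"y":-14,"z":0,"rx":0,"ry":0,"rz":0},{"grip":0,"x":-36,"y":-14,"z":0,"rx":0,"ry":0,"rz":0},{"grip":0,"x":-36,"y":-14,"z":0,"rx":0,"ry":0,"rz":0},{"grip":0,"x":-36,"y":-14,"z":0,"rx":0,"ry":0,"rz":0},{"grip":0,"x":-36,"y":-14,"z":0,"rx":0,"ry":0,"rz":0},{"grip":0,"x":-36,"y":-14,"z":0,"rx":0,"ry":0,"rz":0}]'; python3 d.py .534 .2575 .42
```

```text
t7.88 tcp [ 0.5568 -0.0477  0.4172] xyaw -64.86 tilt [-0.0022  0.0006] F [-0.6  0.3 -1.5] open 1.002 q6 0.86
shift mm [-286.  -109.1   -2.5]
time: 8.55
eef_pos: [0.5357, 0.2448, 0.4155]
tcp_rot: [0.844, -0.536, -0.002, 0.002]
contact_force: [0.8, 1.4, 0.2]
opening: 1.0
t8.55 tcp [0.5357 0.2448 0.4155] xyaw -64.86 tilt [-0.005  -0.0013] F [0.8 1.4 0.2] open 1.000 q6 1.39
shift mm [-12.3  -3.8  -4.5]
```

```bash
python3 -m jog '[{"grip":0,"x":-12,"y":-2,"z":0,"rx":0,"ry":0,"rz":0.7},{"grip":0,"x":0,"y":0,"z":0,"rx":0,"ry":0,"rz":0},{"grip":0,"x":0,"y":0,"z":0,"rx":0,"ry":0,"rz":0},{"grip":0,"x":0,"y":0,"z":0,"rx":0,"ry":0,"rz":0}]'; python3 - <<'E'
from d import show
from plant import read_camera
from h import *
show([.570,.2745,.42])
for n in("wrist","scene"):
    c=read_camera(n);cv2.imwrite(f"pics/{n}5.png",c["frame"][:,:,::-1]);np.savez(f"pics/{n}5.npz",**c)
    if n=="wrist":
        C=c;hsv=cv2.cvtColor(C["frame"],cv2.COLOR_RGB2HSV)
        m=((hsv[...,0]<8)|(hsv[...,0]>172))&(hsv[...,1]>150)&(hsv[...,2]>110)
        m=m.astype(np.uint8);nn,l,st,ce=cv2.connectedComponentsWithStats(m);k=1+np.argmax(st[1:,4]);print(st[k],ce[k],onz(C,ce[k],.217))
E
```

```text
time: 8.88
eef_pos: [0.5333, 0.254, 0.4169]
tcp_rot: [0.841, -0.542, -0.001, 0.001]
contact_force: [0.5, -1.1, -1.1]
opening: 1.001
t8.88 tcp [0.5333 0.254  0.4169] xyaw -65.58 tilt [-0.0029 -0.0014] F [ 0.5 -1.1 -1.1] open 1.001 q6 1.42
shift mm [ -3.6 -41.9  -3.3]
[ 232  146   37   36 1006] [249.71371769 164.03280318] [0.57067234 0.2742083  0.217     ]
```

View pics/wrist5.png

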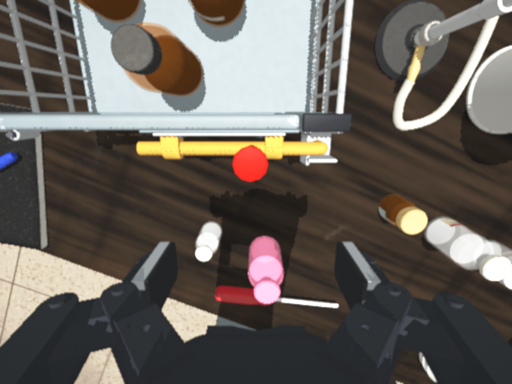

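The knob cap is at (250,164), giving (0.5707, 0.2742), in agreement with earlier. The bolt lies exactly horizontal in the image, so the tool is aligned. Moving over and down with the gripper open.

```bash
python3 -m jog '[{"grip":0,"x":-1,"y":-14,"z":0,"rx":0,"ry":0,"rz":0},{"grip":0,"x":-2,"y":-28,"z":0,"rx":0,"ry":0,"rz":0},{"grip":0,"x":0,"y":0,"z":0,"rx":0,"ry":0,"rz":0},{"grip":0,"x":0,"y":0,"z":0,"rx":0,"ry":0,"rz":0},{"grip":0,"x":0,"y":0,"z":0,"rx":0,"ry":0,"rz":0}]'; python3 - <<'E'
from d import show
from plant import read_camera
from h import *
show([.5706,.2743,.35])
for n in("wrist",):
    c=read_camera(n);cv2.imwrite(f"pics/{n}6.png",c["frame"][:,:,::-1]);np.savez(f"pics/{n}6.npz",**c)
    if n=="wrist":
        C=c;hsv=cv2.cvtColor(C["frame"],cv2.COLOR_RGB2HSV)
        m=((hsv[...,0]<8)|(hsv[...,0]>172))&(hsv[...,1]>150)&(hsv[...,2]>110)
        m=m.astype(np.uint8);nn,l,st,ce=cv2.connectedComponentsWithStats(m);k=1+np.argmax(st[1:,4]);print(st[k],ce[k],onz(C,ce[k],.217))
E
```

```text
time: 9.4
eef_pos: [0.5704, 0.2738, 0.4184]
tcp_rot: [0.84, -0.542, -0.0, 0.0]
contact_force: [-0.6, -0.0, -0.5]
opening: 0.997
t9.40 tcp [0.5704 0.2738 0.4184] xyaw -65.63 tilt [-0.001  -0.0005] F [-0.6 -0.  -0.5] open 0.997 q6 1.43
shift mm [-0.4 -0.4 68.4]
[238 201  33  38 930] [254.23978495 220.40860215] [0.57371574 0.27553132 0.217     ]
```

View pics/wrist6.png

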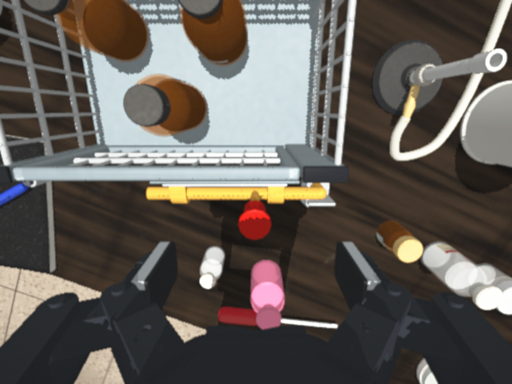

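The knob is centred between the fingers (255 against 255.6). Descending.

```bash
python3 -m jog '[{"grip":0,"x":0,"y":0,"z":20,"rx":0,"ry":0,"rz":0},{"grip":0,"x":0,"y":0,"z":25,"rx":0,"ry":0,"rz":0},{"grip":0,"x":0,"y":0,"z":15,"rx":0,"ry":0,"rz":0},{"grip":0,"x":0,"y":0,"z":7,"rx":0,"ry":0,"rz":0},{"grip":0,"x":0,"y":0,"z":0,"rx":0,"ry":0,"rz":0},{"grip":0,"x":0,"y":0,"z":0,"rx":0,"ry":0,"rz":0}]'; python3 d.py .5706 .2743 .350
```

```text
time: 9.95
eef_pos: [0.5702, 0.2746, 0.3524]
tcp_rot: [0.841, -0.541, 0.0, -0.0]
contact_force: [-0.1, -0.1, -0.5]
opening: 0.998
t9.95 tcp [0.5702 0.2746 0.3524] xyaw -65.57 tilt [0.0005 0.0001] F [-0.1 -0.1 -0.5] open 0.998 q6 1.43
shift mm [ 0.5 -0.2  2.4]
```

Closing with moderate force, watching the wrist force.

```bash
python3 -m jog '[{"grip":0.6,"x":0,"y":0,"z":1,"rx":0,"ry":0,"rz":0},{"grip":0.7,"x":0,"y":0,"z":0,"rx":0,"ry":0,"rz":0},{"grip":0.95,"x":0,"y":0,"z":0,"rx":0,"ry":0,"rz":0},{"grip":0.95,"x":0,"y":0,"z":0,"rx":0,"ry":0,"rz":0},{"grip":0.95,"x":0,"y":0,"z":0,"rx":0,"ry":0,"rz":0},{"grip":0.95,"x":0,"y":0,"z":0,"rx":0,"ry":0,"rz":0},{"grip":0.95,"x":0,"y":0,"z":0,"rx":0,"ry":0,"rz":0},{"grip":0.95,"x":0,"y":0,"z":0,"rx":0,"ry":0,"rz":0}]' 40; python3 - <<'E'
from d import show
from plant import read_camera
from h import *
show([.5706,.2743,.352])
for n in("wrist","scene"):
    c=read_camera(n);f=c["frame"][:,:,::-1]
    if n=="scene": f=cv2.resize(f[100:320,130:350],None,fx=2.7,fy=2.7,interpolation=cv2.INTER_CUBIC)
    cv2.imwrite(f"pics/{n}7.png",f);np.savez(f"pics/{n}7.npz",**c)
E
```

```text
time: 10.62
eef_pos: [0.5705, 0.2749, 0.3513]
tcp_rot: [0.841, -0.541, 0.0, -0.0]
contact_force: [0.2, 0.2, 2.2]
opening: 0.234
t10.62 tcp [0.5705 0.2749 0.3513] xyaw -65.55 tilt [0.0008 0.0002] F [0.2 0.2 2.2] open 0.234 q6 1.43
shift mm [ 0.6  0.1 -0.7]
```

View pics/wrist7.png

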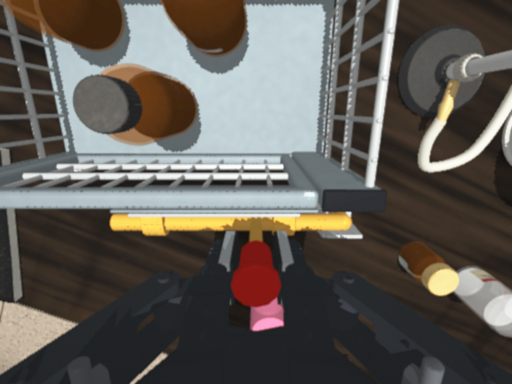

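View pics/scene7.png

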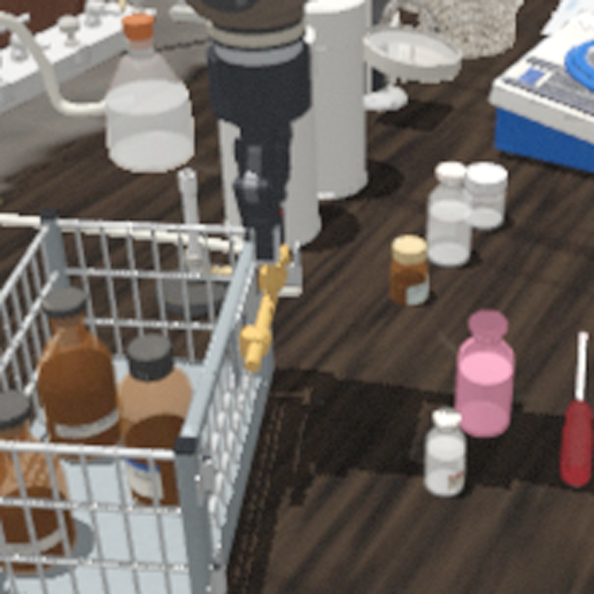

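The knob is between the pads (red cap at wrist (256,282)). Opening is 0.234, about 20 mm, so I'll check it has settled and then raise in small steps.

```bash
python3 -m jog '[{"grip":0.95,"x":0,"y":0,"z":0,"rx":0,"ry":0,"rz":0},{"grip":0.95,"x":0,"y":0,"z":-2,"rx":0,"ry":0,"rz":0},{"grip":0.95,"x":0,"y":0,"z":-3,"rx":0,"ry":0,"rz":0},{"grip":0.95,"x":0,"y":0,"z":0,"rx":0,"ry":0,"rz":0}]' 40; python3 d.py; python3 -m jog '[{"grip":0.95,"x":0,"y":0,"z":-4,"rx":0,"ry":0,"rz":0},{"grip":0.95,"x":0,"y":0,"z":-4,"rx":0,"ry":0,"rz":0},{"grip":0.95,"x":0,"y":0,"z":-2,"rx":0,"ry":0,"rz":0},{"grip":0.95,"x":0,"y":0,"z":0,"rx":0,"ry":0,"rz":0},{"grip":0.95,"x":0,"y":0,"z":0,"rx":0,"ry":0,"rz":0},{"grip":0.95,"x":0,"y":0,"z":0,"rx":0,"ry":0,"rz":0}]' 40; python3 - <<'E'
from d import show
from plant import read_camera
from h import *
show()
for n in("wrist","scene"):
    c=read_camera(n);f=c["frame"][:,:,::-1]
    if n=="scene": f=cv2.resize(f[140:270,170:300],None,fx=4.5,fy=4.5,interpolation=cv2.INTER_CUBIC)
    cv2.imwrite(f"pics/{n}8.png",f);np.savez(f"pics/{n}8.npz",**c)
E
```

```text
time: 11.05
eef_pos: [0.5702, 0.2748, 0.3551]
tcp_rot: [0.841, -0.541, -0.0, 0.0]
contact_force: [1.2, -0.0, -3.3]
opening: 0.233
t11.05 tcp [0.5702 0.2748 0.3551] xyaw -65.56 tilt [-0.0009 -0.0002] F [ 1.2 -0.  -3.3] open 0.233 q6 1.43
time: 11.55
eef_pos: [0.5703, 0.2749, 0.3659]
tcp_rot: [0.841, -0.541, 0.0, -0.0]
contact_force: [0.7, 0.4, -2.0]
opening: 0.237
t11.55 tcp [0.5703 0.2749 0.3659] xyaw -65.56 tilt [0.0004 0.0002] F [ 0.7  0.4 -2. ] open 0.237 q6 1.43
```

View pics/wrist8.png

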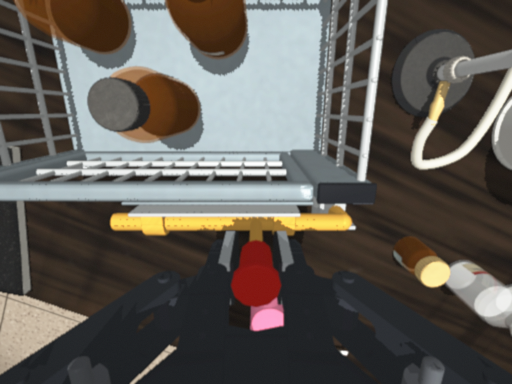

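View pics/scene8.png

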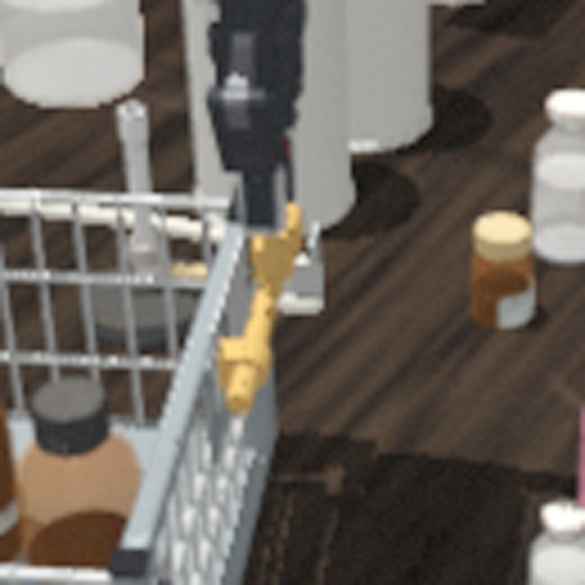

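The bolt moved with the gripper: it is fixed in the wrist view while the gate dropped, with a lift of about 14.6 mm and Fz about −2 to −3 N. Drawing gently along tool −x.

```bash
python3 -m jog '[{"grip":0.95,"x":-2,"y":0,"z":0,"rx":0,"ry":0,"rz":0},{"grip":0.95,"x":-3,"y":0,"z":0,"rx":0,"ry":0,"rz":0},{"grip":0.95,"x":-3,"y":0,"z":0,"rx":0,"ry":0,"rz":0},{"grip":0.95,"x":0,"y":0,"z":0,"rx":0,"ry":0,"rz":0}]' 40; python3 d.py;  python3 -m jog '[{"grip":0.95,"x":-3,"y":0,"z":0,"rx":0,"ry":0,"rz":0},{"grip":0.95,"x":-4,"y":0,"z":0,"rx":0,"ry":0,"rz":0},{"grip":0.95,"x":-4,"y":0,"z":0,"rx":0,"ry":0,"rz":0},{"grip":0.95,"x":0,"y":0,"z":0,"rx":0,"ry":0,"rz":0}]' 40; python3 d.py
```

```text
time: 11.98
eef_pos: [0.5668, 0.2826, 0.3657]
tcp_rot: [0.841, -0.541, -0.0, -0.0]
contact_force: [0.2, 0.1, -1.0]
opening: 0.237
t11.98 tcp [0.5668 0.2826 0.3657] xyaw -65.54 tilt [0.0001 0.0003] F [ 0.2  0.1 -1. ] open 0.237 q6 1.45
time: 12.32
eef_pos: [0.5621, 0.293, 0.3657]
tcp_rot: [0.841, -0.541, -0.0, -0.0]
contact_force: [0.9, 1.5, -2.0]
opening: 0.238
t12.32 tcp [0.5621 0.293  0.3657] xyaw -65.53 tilt [-0.0002  0.0008] F [ 0.9  1.5 -2. ] open 0.238 q6 1.46
```

```bash
python3 -m jog '[{"grip":0.95,"x":-4,"y":0,"z":0,"rx":0,"ry":0,"rz":0},{"grip":0.95,"x":-5,"y":0,"z":0,"rx":0,"ry":0,"rz":0},{"grip":0.95,"x":-5,"y":0,"z":0,"rx":0,"ry":0,"rz":0},{"grip":0.95,"x":-5,"y":0,"z":0,"rx":0,"ry":0,"rz":0},{"grip":0.95,"x":-4,"y":0,"z":0,"rx":0,"ry":0,"rz":0},{"grip":0.95,"x":0,"y":0,"z":0,"rx":0,"ry":0,"rz":0},{"grip":0.95,"x":0,"y":0,"z":0,"rx":0,"ry":0,"rz":0},{"grip":0.95,"x":0,"y":0,"z":0,"rx":0,"ry":0,"rz":0}]' 40; python3 - <<'E'
from d import show
from plant import read_camera
from h import *
show()
for n in("wrist","scene"):
    c=read_camera(n);f=c["frame"][:,:,::-1]
    if n=="scene": f=cv2.resize(f[140:270,170:300],None,fx=4.5,fy=4.5,interpolation=cv2.INTER_CUBIC)
    cv2.imwrite(f"pics/{n}9.png",f);np.savez(f"pics/{n}9.npz",**c)
E
```

```text
time: 12.98
eef_pos: [0.5529, 0.3132, 0.3657]
tcp_rot: [0.841, -0.541, -0.0, -0.0]
contact_force: [2.2, -0.0, -1.2]
opening: 0.239
t12.98 tcp [0.5529 0.3132 0.3657] xyaw -65.56 tilt [-0.0003  0.0006] F [ 2.2 -0.  -1.2] open 0.239 q6 1.50
```

View pics/wrist9.png

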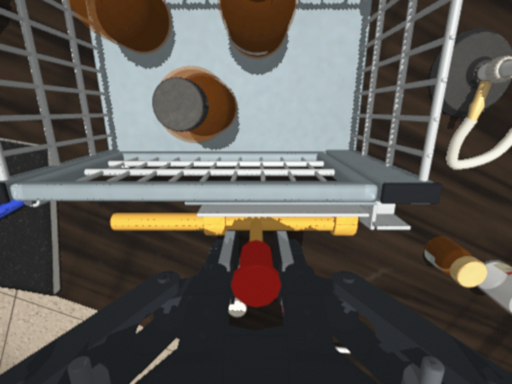

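View pics/scene9.png

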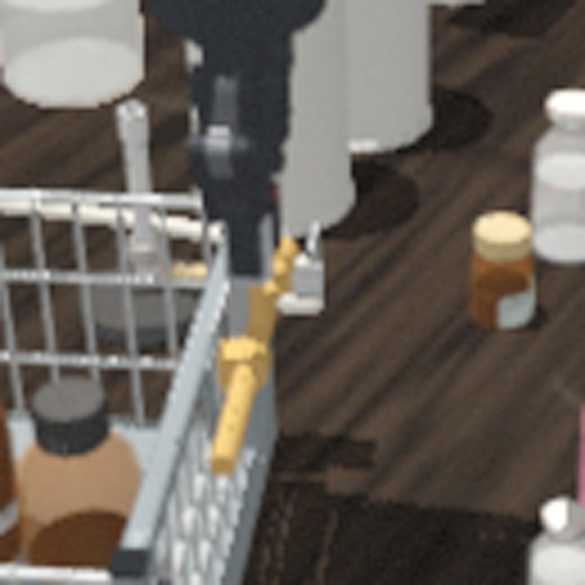

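The bolt is drawn 42 mm with low forces, and in the scene view it is clear of the keeper. Now I swing along the arc about the hinge (radius 167 mm): per 2°, tool shift x −0.6, y +5.8, rz +2.

```bash
python3 -m jog '[{"grip":0.95,"x":-0.3,"y":2.9,"z":0,"rx":0,"ry":0,"rz":1},{"grip":0.95,"x":-0.6,"y":5.8,"z":0,"rx":0,"ry":0,"rz":2},{"grip":0.95,"x":-0.6,"y":5.8,"z":0,"rx":0,"ry":0,"rz":2},{"grip":0.95,"x":0,"y":0,"z":0,"rx":0,"ry":0,"rz":0}]' 40; python3 d.py; python3 -m jog '[{"grip":0.95,"x":-0.6,"y":5.8,"z":0,"rx":0,"ry":0,"rz":2},{"grip":0.95,"x":-0.6,"y":5.8,"z":0,"rx":0,"ry":0,"rz":2},{"grip":0.95,"x":-0.6,"y":5.8,"z":0,"rx":0,"ry":0,"rz":2},{"grip":0.95,"x":-0.6,"y":5.8,"z":0,"rx":0,"ry":0,"rz":2},{"grip":0.95,"x":0,"y":0,"z":0,"rx":0,"ry":0,"rz":0}]' 40; python3 d.py
```

```text
time: 13.42
eef_pos: [0.5383, 0.3087, 0.3657]
tcp_rot: [0.816, -0.578, -0.0, 0.0]
contact_force: [0.8, -0.0, -1.8]
opening: 0.237
t13.42 tcp [0.5383 0.3087 0.3657] xyaw -70.64 tilt [-0.0009  0.0001] F [ 0.8 -0.  -1.8] open 0.237 q6 1.59
time: 13.83
eef_pos: [0.5156, 0.3045, 0.3658]
tcp_rot: [0.774, -0.633, -0.0, 0.0]
contact_force: [2.5, -0.3, -2.7]
opening: 0.236
t13.83 tcp [0.5156 0.3045 0.3658] xyaw -78.58 tilt [-0.0003  0.    ] F [ 2.5 -0.3 -2.7] open 0.236 q6 1.74
```

The wrist force of about 2.5 N along +x matches the spring. Continuing to about 31°.

```bash
python3 -m jog '[{"grip":0.95,"x":-0.6,"y":5.8,"z":0,"rx":0,"ry":0,"rz":2},{"grip":0.95,"x":-0.6,"y":5.8,"z":0,"rx":0,"ry":0,"rz":2},{"grip":0.95,"x":-0.6,"y":5.8,"z":0,"rx":0,"ry":0,"rz":2},{"grip":0.95,"x":-0.6,"y":5.8,"z":0,"rx":0,"ry":0,"rz":2},{"grip":0.95,"x":-0.6,"y":5.8,"z":0,"rx":0,"ry":0,"rz":2},{"grip":0.95,"x":0,"y":0,"z":0,"rx":0,"ry":0,"rz":0}]' 40; python3 d.py; python3 -m jog '[{"grip":0.95,"x":-0.6,"y":5.8,"z":0,"rx":0,"ry":0,"rz":2},{"grip":0.95,"x":-0.6,"y":5.8,"z":0,"rx":0,"ry":0,"rz":2},{"grip":0.95,"x":-0.6,"y":5.8,"z":0,"rx":0,"ry":0,"rz":2},{"grip":0.95,"x":-0.6,"y":5.8,"z":0,"rx":0,"ry":0,"rz":2},{"grip":0.95,"x":0,"y":0,"z":0,"rx":0,"ry":0,"rz":0},{"grip":0.95,"x":0,"y":0,"z":0,"rx":0,"ry":0,"rz":0},{"grip":0.95,"x":0,"y":0,"z":0,"rx":0,"ry":0,"rz":0},{"grip":0.95,"x":0,"y":0,"z":0,"rx":0,"ry":0,"rz":0}]' 40; python3 - <<'E'
from d import show
from plant import read_camera
from h import *
show()
for n in("wrist","scene","top"):
    c=read_camera(n);f=c["frame"][:,:,::-1];np.savez(f"pics/{n}10.npz",**c)
    if n=="scene": f=cv2.resize(f[100:320,120:340],None,fx=2.7,fy=2.7,interpolation=cv2.INTER_CUBIC)
    if n=="top": f=cv2.resize(f[90:270,110:390],None,fx=2.8,fy=2.8,interpolation=cv2.INTER_CUBIC)
    cv2.imwrite(f"pics/{n}10.png",f)
E
```

```text
time: 14.33
eef_pos: [0.4867, 0.3038, 0.3659]
tcp_rot: [0.716, -0.698, 0.0, 0.0]
contact_force: [1.9, -0.9, -3.0]
opening: 0.238
t14.33 tcp [0.4867 0.3038 0.3659] xyaw -88.53 tilt [ 0.0001 -0.0002] F [ 1.9 -0.9 -3. ] open 0.238 q6 1.93
time: 15.0
eef_pos: [0.4644, 0.3067, 0.3659]
tcp_rot: [-0.666, 0.746, -0.0, 0.0]
contact_force: [2.0, -1.7, -1.4]
opening: 0.241
t15.00 tcp [0.4644 0.3067 0.3659] xyaw -96.51 tilt [ 0.0005 -0.0002] F [ 2.  -1.7 -1.4] open 0.241 q6 2.09
```

View pics/wrist10.png

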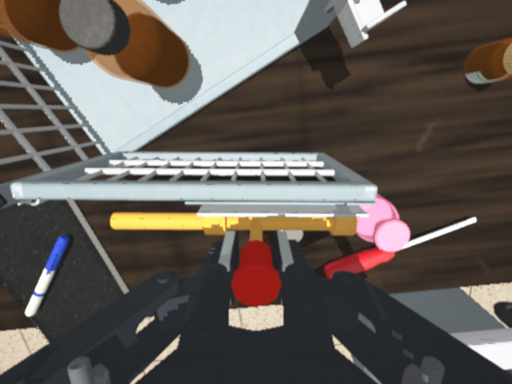

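View pics/scene10.png

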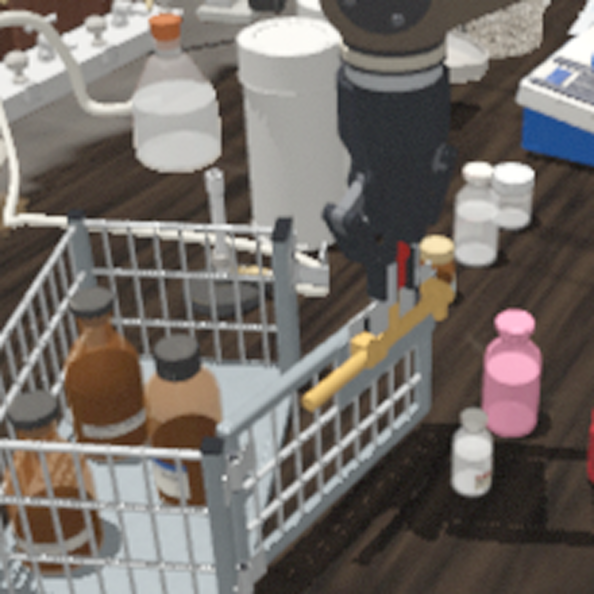

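View pics/top10.png

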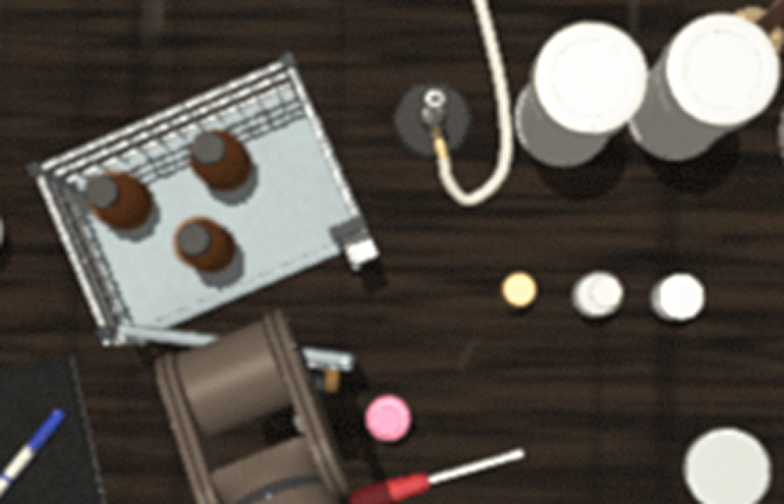

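The gate stands at about 31° (tool yaw change 30.9°, top view slope about 31°), held by the fingers on the knob. The bottle is between the jars and the crib bottles are untouched. A brief settle, then hand in.

```bash
python3 -m jog '[{"grip":0.95,"x":0,"y":0,"z":0,"rx":0,"ry":0,"rz":0},{"grip":0.95,"x":0,"y":0,"z":0,"rx":0,"ry":0,"rz":0},{"grip":0.95,"x":0,"y":0,"z":0,"rx":0,"ry":0,"rz":0},{"grip":0.95,"x":0,"y":0,"z":0,"rx":0,"ry":0,"rz":0}]' 40; python3 - <<'E'
from d import show
from h import *
show()
T0=load("pics/top0.npz");T=load("pics/top10.npz")
g=lambda c,w,f:(lambda h:np.array(np.where(f(h))).mean(1)[::-1]+w[:2])(cv2.cvtColor(np.ascontiguousarray(c["frame"][w[1]:w[3],w[0]:w[2]]),cv2.COLOR_RGB2HSV))
wh=lambda h:(h[...,1]<45)&(h[...,2]>190)
go=lambda h:(h[...,0]>12)&(h[...,0]<35)&(h[...,2]>150)&(h[...,1]>60)
print("jar shift mm",[(1000*(onz(T,g(T,w,f),.064)-onz(T0,g(T0,w,f),.064))).round(1)[:2] for w,f in[((285,184,305,204),go),((342,185,364,206),wh)]])
from plant import sign_off
print(sign_off())
E
```

```text
time: 15.48
eef_pos: [0.464, 0.3068, 0.3658]
tcp_rot: [-0.665, 0.746, -0.0, 0.0]
contact_force: [2.0, -2.4, -2.0]
opening: 0.238
t15.48 tcp [0.464  0.3068 0.3658] xyaw -96.56 tilt [ 0.0002 -0.0001] F [ 2.  -2.4 -2. ] open 0.238 q6 2.09
jar shift mm [array([-0.3,  0.1]), array([0.1, 0. ])]
the job is handed in; nothing more can be done
None
```

The job is done and was handed in at 15.5 s; sign-off gives no verdict, so the results below are my own checks.

- **Bottle:** I stood the reagent bottle upright between the jars and let go of it. It measured about 88 mm from the amber jar and 93 mm from the clear jar, and about 2 mm off their line. The jars moved less than 0.5 mm.
- **Bolt:** I raised it about 14.6 mm by the knob and drew it about 42 mm. Wrist readings during the draw stayed at about 2.5 N or less.
- **Gate:** I swung it open and left it held at about 31° (0.54 rad), judged from the tool's turn and the top view. The fingers still grip the knob, with about 2–3 N on the wrist, consistent with the closing spring.
- **Crib:** the bottles inside looked unmoved in the last pictures. I compared them by eye and did not measure them.

One reading disagreed: on the knob the fingers stopped at about 20 mm, not the 17 mm expected. The knob followed the hand without slipping.

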